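# Pack up the step-bearing pier for a prayer wheel

## Robot

A 6-joint arm with a two-finger parallel gripper is mounted at the origin on the work surface. World frame = base frame: x ahead of the robot, y to its left, z up, the work surface at z = 0. Lengths are in m, angles in rad, forces in N, time in s.
With the tool pointing down it reaches from about 0.375 to 0.9 m from the base axis. Payload 3.1 kg.
Tool frame: the origin (TCP) lies between the finger pads; the fingertips stand 17 mm ahead of it and the grasp point (between the pads) lies 2 mm behind it; z points along the fingers, x is the direction in which the jaws open and shut, and the axes are right-handed (so a half turn about z gives the same grasp; the last joint's range is limited). The gripper opens to 85 mm and grips with 20 to 120 N. Pads are 22 mm wide; open, the fingers measure 114 mm over their backs; the gripper's body (76 mm by 85 mm) begins 54 mm behind the grasp point. The pads swing forward as they close: fully open they stand 13 mm farther back than shut.
Start: joints at [-1.415, 0.527, 1.433, -0, 1.181, -0.178], TCP at [0.205, -0.59, 0.248] pointing down, gripper open.
Joint ranges: [-3.08, 3.08], [-0.75, 2.2], [0.22, 2.44], [-1.43, 4.57], [0, 2.65], [-2.85, 2.85]. Speed limits (rad/s): [2.79, 2.79, 3.14, 3.14, 3.14, 3.14].

## Interface

Orientations are given as a rotation vector (axis times angle).
In Python, from cell import manip gives the robot as it stands. Calls block until the motion is done:
- manip.move_pose(position, orientation): joint-space move of the TCP to a pose.
- manip.move_linear(position, rotation=None, feed=0.15, contact_N=None): straight line of the TCP; rotation=None keeps the orientation; feed is the mean speed in m/s. With contact_N (N) it stops when the force on the tool has changed by that much, and returns True; else False.
- manip.movej(angles): joint-space move.
- manip.gripper_to(opening, squeeze=None): finger opening in m; squeeze is the grip in N (None keeps the last); returns when the fingers have stopped.
- manip.wait(seconds).
- manip.ik(position, orientation): joint angles nearest the present ones, or None.
- manip.read_state(): the state.
- manip.capture(name): name is "scene" or "top" or "wrist"; returns (picture, depth): 420x560x3 uint8, red, green, blue; 420x560 float32, m along the optical axis (not along the pixel's ray), 0 where there is no reading.
- manip.camera_params(name): a dict with "mtx" (3x3 intrinsics, pixels), "k1" (the pictures are not rectified: a ray, as slopes to the right and down, at radius r is drawn at 1 + k1 r^2 times it, then the intrinsics apply), "eye" and "rotation" of the camera in the world. Camera axes: x right, y up, looking along -z (the intrinsics and any distortion apply to the point x, -y, -z); pixel columns grow to the right and rows downward; lengths in m; the calibration is good to about 2 mm. A picture is of the moment at which its call begins: read the wrist's pose just before it. camera_params takes no time and is no camera call; for the wrist camera it gives the pose at the moment of the call.
A pose or a line that the arm cannot do raises manip.PlanningError and nothing moves.
- manip.job_done(): hands the job in, once; it reports no verdict.
The state is a dict: "time_s": time; "joint_pos": joint angles; "dq": joint speeds; "tau": joint torques, N m; "position": TCP position; "eef_rot": TCP orientation; "force": force on the tool from outside, world axes, zero at the start; "moment": the same for the moment, N m; "opening": finger opening in m.
Only numpy, scipy, OpenCV 4.12 (cv2) and the standard library are available. Lean on these libraries where they do the work, as an engineer would, in place of code of your own. Each camera call takes 0.05 s, during which the arm holds its last target. There are 200 camera calls.

## Task

Build the pier for the wheel's step bearing on the steel sole plate: lay two of the full-length larch blocks end to end along the plate, close together and with their joint over the scribed line across its middle, then lay the third full-length block lengthwise on top, half a length offset so that it bridges the joint evenly. Finally stand the blue clay bearing cup, mouth up, on the middle of the top block. Keep the cup upright throughout, and leave the half-length blocks, the flange and the pin where they are.

Things in the scene. Friction and masses are not known exactly. Their poses are not given: they have to be found in the camera images.
- block_a: full-length larch packing block, 80 x 40 x 30 mm (x, y, z), lying flat; one of three alike, interchangeable. Origin at the centre of its underside, x along its length, z up
- block_b: full-length larch packing block, 80 x 40 x 30 mm (x, y, z), lying flat; one of three alike, interchangeable. Origin at the centre of its underside, x along its length, z up
- block_c: full-length larch packing block, 80 x 40 x 30 mm (x, y, z), lying flat; one of three alike, interchangeable. Origin at the centre of its underside, x along its length, z up
- half_a: half-length larch off-cut, 40 x 40 x 30 mm, not wanted for this job; to be left where it is. Origin at the centre of its underside
- half_b: half-length larch off-cut, 40 x 40 x 30 mm, not wanted for this job; to be left where it is. Origin at the centre of its underside
- cup: blue glazed clay bearing cup, straight-sided, 40 mm across and 30 mm high, walls 5 mm, open on top, standing mouth up. Origin at the centre of its underside, z up
- flange: bronze hub flange, a disc 66 mm across and 8 mm thick with a boss in its middle up to 26 mm; a bystander. Origin at the centre of its underside
- pin: iron swivel pin standing on its head: head 30 mm across and 8 mm thick, shank 14 mm across, 45 mm high in all; a bystander. Origin at the centre of its underside
- sole_plate: flat steel sole plate fixed to the bench, 180 x 60 x 6 mm (x, y, z), with a line scribed across its middle (along y). Origin at the centre of its underside, 6 mm below its upper face, x along its length. Two blocks end to end (160 mm) fit on its length
- wheel: copper wheel body, 80 mm across, standing under a red-handled toggle clamp on a board 200 x 100 mm, all fixed to the bench; an obstacle up to 125 mm high. Origin on the bench under the wheel's axis; the clamp and its handle stand on the +x side, reaching 145 mm from the origin

How it is judged:
On the way, in this order (a step that is already met when the one before it is completed fails the run):
1. two full-length blocks lie end to end on the sole plate (((((x of block_a in the frame of sole_plate between -0.054 and -0.03 m and y of block_a in the frame of sole_plate between -0.01 and 0.01 m and z of block_a in the frame of sole_plate between 0.003 and 0.009 m and angle between the x axis of block_a and the x axis of sole_plate, either way round below 0.15 rad) or (x of block_a in the frame of sole_plate between 0.03 and 0.054 m and y of block_a in the frame of sole_plate between -0.01 and 0.01 m and z of block_a in the frame of sole_plate between 0.003 and 0.009 m and angle between the x axis of block_a and the x axis of sole_plate, either way round below 0.15 rad)) and ((x of block_b in the frame of sole_plate between -0.054 and -0.03 m and y of block_b in the frame of sole_plate between -0.01 and 0.01 m and z of block_b in the frame of sole_plate between 0.003 and 0.009 m and angle between the x axis of block_b and the x axis of sole_plate, either way round below 0.15 rad) or (x of block_b in the frame of sole_plate between 0.03 and 0.054 m and y of block_b in the frame of sole_plate between -0.01 and 0.01 m and z of block_b in the frame of sole_plate between 0.003 and 0.009 m and angle between the x axis of block_b and the x axis of sole_plate, either way round below 0.15 rad)) and horizontal distance between block_a and block_b below 0.096 m) or (((x of block_a in the frame of sole_plate between -0.054 and -0.03 m and y of block_a in the frame of sole_plate between -0.01 and 0.01 m and z of block_a in the frame of sole_plate between 0.003 and 0.009 m and angle between the x axis of block_a and the x axis of sole_plate, either way round below 0.15 rad) or (x of block_a in the frame of sole_plate between 0.03 and 0.054 m and y of block_a in the frame of sole_plate between -0.01 and 0.01 m and z of block_a in the frame of sole_plate between 0.003 and 0.009 m and angle between the x axis of block_a and the x axis of sole_plate, either way round below 0.15 rad)) and ((x of block_c in the frame of sole_plate between -0.054 and -0.03 m and y of block_c in the frame of sole_plate between -0.01 and 0.01 m and z of block_c in the frame of sole_plate between 0.003 and 0.009 m and angle between the x axis of block_c and the x axis of sole_plate, either way round below 0.15 rad) or (x of block_c in the frame of sole_plate between 0.03 and 0.054 m and y of block_c in the frame of sole_plate between -0.01 and 0.01 m and z of block_c in the frame of sole_plate between 0.003 and 0.009 m and angle between the x axis of block_c and the x axis of sole_plate, either way round below 0.15 rad)) and horizontal distance between block_a and block_c below 0.096 m) or (((x of block_b in the frame of sole_plate between -0.054 and -0.03 m and y of block_b in the frame of sole_plate between -0.01 and 0.01 m and z of block_b in the frame of sole_plate between 0.003 and 0.009 m and angle between the x axis of block_b and the x axis of sole_plate, either way round below 0.15 rad) or (x of block_b in the frame of sole_plate between 0.03 and 0.054 m and y of block_b in the frame of sole_plate between -0.01 and 0.01 m and z of block_b in the frame of sole_plate between 0.003 and 0.009 m and angle between the x axis of block_b and the x axis of sole_plate, either way round below 0.15 rad)) and ((x of block_c in the frame of sole_plate between -0.054 and -0.03 m and y of block_c in the frame of sole_plate between -0.01 and 0.01 m and z of block_c in the frame of sole_plate between 0.003 and 0.009 m and angle between the x axis of block_c and the x axis of sole_plate, either way round below 0.15 rad) or (x of block_c in the frame of sole_plate between 0.03 and 0.054 m and y of block_c in the frame of sole_plate between -0.01 and 0.01 m and z of block_c in the frame of sole_plate between 0.003 and 0.009 m and angle between the x axis of block_c and the x axis of sole_plate, either way round below 0.15 rad)) and horizontal distance between block_b and block_c below 0.096 m))), for 0.2 s.
2. the third full-length block lies on both, bridging their joint (((x of block_a in the frame of sole_plate between -0.054 and -0.03 m and y of block_a in the frame of sole_plate between -0.01 and 0.01 m and z of block_a in the frame of sole_plate between 0.003 and 0.009 m and angle between the x axis of block_a and the x axis of sole_plate, either way round below 0.15 rad) or (x of block_a in the frame of sole_plate between 0.03 and 0.054 m and y of block_a in the frame of sole_plate between -0.01 and 0.01 m and z of block_a in the frame of sole_plate between 0.003 and 0.009 m and angle between the x axis of block_a and the x axis of sole_plate, either way round below 0.15 rad) or (x of block_a in the frame of sole_plate between -0.01 and 0.01 m and y of block_a in the frame of sole_plate between -0.01 and 0.01 m and z of block_a in the frame of sole_plate between 0.033 and 0.039 m and angle between the x axis of block_a and the x axis of sole_plate, either way round below 0.15 rad)) and ((x of block_b in the frame of sole_plate between -0.054 and -0.03 m and y of block_b in the frame of sole_plate between -0.01 and 0.01 m and z of block_b in the frame of sole_plate between 0.003 and 0.009 m and angle between the x axis of block_b and the x axis of sole_plate, either way round below 0.15 rad) or (x of block_b in the frame of sole_plate between 0.03 and 0.054 m and y of block_b in the frame of sole_plate between -0.01 and 0.01 m and z of block_b in the frame of sole_plate between 0.003 and 0.009 m and angle between the x axis of block_b and the x axis of sole_plate, either way round below 0.15 rad) or (x of block_b in the frame of sole_plate between -0.01 and 0.01 m and y of block_b in the frame of sole_plate between -0.01 and 0.01 m and z of block_b in the frame of sole_plate between 0.033 and 0.039 m and angle between the x axis of block_b and the x axis of sole_plate, either way round below 0.15 rad)) and ((x of block_c in the frame of sole_plate between -0.054 and -0.03 m and y of block_c in the frame of sole_plate between -0.01 and 0.01 m and z of block_c in the frame of sole_plate between 0.003 and 0.009 m and angle between the x axis of block_c and the x axis of sole_plate, either way round below 0.15 rad) or (x of block_c in the frame of sole_plate between 0.03 and 0.054 m and y of block_c in the frame of sole_plate between -0.01 and 0.01 m and z of block_c in the frame of sole_plate between 0.003 and 0.009 m and angle between the x axis of block_c and the x axis of sole_plate, either way round below 0.15 rad) or (x of block_c in the frame of sole_plate between -0.01 and 0.01 m and y of block_c in the frame of sole_plate between -0.01 and 0.01 m and z of block_c in the frame of sole_plate between 0.033 and 0.039 m and angle between the x axis of block_c and the x axis of sole_plate, either way round below 0.15 rad)) and horizontal distance between block_a and block_b below 0.096 m and horizontal distance between each of block_a, block_b and block_c below 0.096 m), for 0.2 s.
At the end, for the whole second after the job is handed in: Two long blocks flat on the plate, centres 42 mm either side of its line within 12 mm, under 96 mm apart; the third on both, within 10 mm of the middle; all within 10 mm of the plate's centre line and 0.15 rad of its direction; cup upright on the top block within 10 mm of its centre; all at rest (all of step 2 and (horizontal distance between cup and block_a below 0.01 m or horizontal distance between cup and block_b below 0.01 m or horizontal distance between cup and block_c below 0.01 m) and z of cup in the frame of sole_plate between 0.063 and 0.069 m and angle between cup's own z axis and vertical below 0.1 rad and linear speed of each of block_a, block_b, block_c, cup below 0.02 m/s); the robot touches nothing.
It fails at once if the half-length block was moved more than 20 mm (distance of half_a from where it was at the start of the episode above 0.02 m).
It fails at once if the half-length block was moved more than 20 mm (distance of half_b from where it was at the start of the episode above 0.02 m).
It fails at once if the flange was moved more than 20 mm (distance of flange from where it was at the start of the episode above 0.02 m).
It fails at once if the pin was moved more than 20 mm (distance of pin from where it was at the start of the episode above 0.02 m).
It fails at once if the cup was tipped (angle between cup's own z axis and vertical above 0.6 rad).
It also fails if it takes over 122 s, if anything falls off the work surface, if the arm or the gripper's body presses on something with over 40 N, if the wrist force passes 120 N, or if a joint passes its speed limit or range.

## Working session

There is one attempt and no reset: what is moved stays moved. The work goes in short steps, each a Python script; the robot and the scene stay as the last script left them, time stands still between calls to the robot, and variables do not carry over. Pictures are saved under pics/ and viewed, about 12 in all and at most 16, crops included, and the job is handed in when it is done.

```bash
mkdir -p pics; ls; python3 - <<'E'
from cell import manip
import cv2, numpy as np
for n in ("top","scene"):
    p,d=manip.capture(n); cv2.imwrite(f"pics/{n}0.png",p[...,::-1]); np.savez(f"{n}0.npz",p=p,d=d)
    c=manip.camera_params(n); print(n,c)
s=manip.read_state(); print(s["time_s"],s["position"],s["eef_rot"],s["opening"])
print(manip.camera_params("wrist"))
E
```

```text
pics
top {'mtx': array([[525.57102198,   0.        , 269.76946399],
       [  0.        , 525.57102198, 217.3825167 ],
       [  0.        ,   0.        ,   1.        ]]), 'k1': -0.08379981393918957, 'eye': array([ 0.42490309, -0.0164782 ,  1.00729171]), 'rotation': array([ 0.12648582, -0.09109663, -1.56588971])}
scene {'mtx': array([[468.56786867,   0.        , 278.58262868],
       [  0.        , 468.56786867, 211.83484753],
       [  0.        ,   0.        ,   1.        ]]), 'k1': 0.01989220882058959, 'eye': array([ 1.11652296, -0.64570416,  0.73299584]), 'rotation': array([0.86736338, 0.31337043, 0.67168279])}
0.1 [ 0.20529727 -0.5896811   0.24743765] [-2.55939235e+00  1.81944513e+00  2.12692295e-03] 0.0854740841245809
{'mtx': array([[313.01380611,   0.        , 282.94669528],
       [  0.        , 313.01380611, 213.08438405],
       [  0.        ,   0.        ,   1.        ]]), 'k1': -0.009582897666937682, 'eye': array([ 0.27738956, -0.56545738,  0.37211742]), 'rotation': array([-0.26274405,  0.18943417, -1.22655467])}
```

View pics/top0.png

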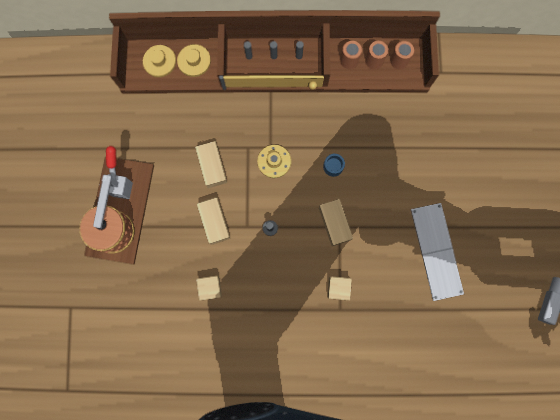

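View pics/scene0.png

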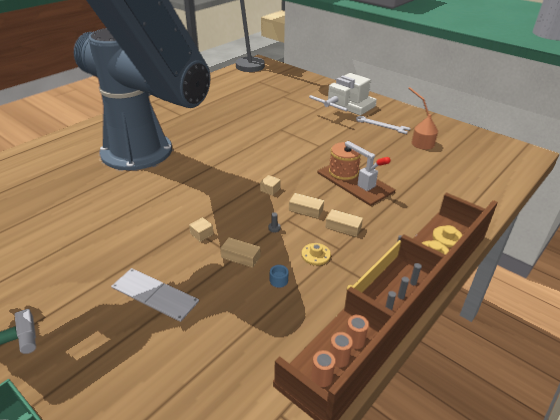

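The top view (up = +x, left = +y) shows long blocks at about (211,162), (212,220) and (336,222). The half blocks are at (208,288) and (340,288), the cup at (334,165), the flange at (274,161), the pin at (270,228) and the plate at (437,252). Next I'll measure them from the depth and colour data.

```bash
cat > h.py <<'E'
from cell import manip
import cv2, numpy as np
from scipy.spatial.transform import Rotation as R
def slopes(c,uv):
    k=c["mtx"]; q=(np.asarray(uv,float)-k[:2,2])/[k[0,0],k[1,1]]
    s=q.copy()
    for _ in range(8): s=q/(1+c["k1"]*(s**2).sum(-1,keepdims=True))
    return s
def rays(c,uv):
    s=slopes(c,uv); d=np.concatenate([s*[1,-1],-np.ones(s.shape[:-1]+(1,))],-1)
    return d@R.from_rotvec(c["rotation"]).as_matrix().T
def on_plane(c,uv,z):
    d=rays(c,uv); return c["eye"]+d*((z-c["eye"][2])/d[...,2:])
def world(c,depth):
    v,u=np.indices(depth.shape); return c["eye"]+rays(c,np.stack([u,v],-1))*depth[...,None]
def rect(c,mask,z):
    """min-area rectangle, in the world, of a mask's contour cast on height z: centre, long, short, yaw of long side"""
    ct=max(cv2.findContours(mask.astype(np.uint8),cv2.RETR_EXTERNAL,cv2.CHAIN_APPROX_NONE)[0],key=cv2.contourArea)[:,0]
    P=on_plane(c,ct,z)[:,:2]
    b=cv2.boxPoints(cv2.minAreaRect((P*1000).astype(np.float32)))/1000
    e=[b[1]-b[0],b[2]-b[1]]; e.sort(key=np.linalg.norm)
    yaw=np.arctan2(e[1][1],e[1][0]); yaw=(yaw+np.pi/2)%np.pi-np.pi/2
    return b.mean(0),np.linalg.norm(e[1]),np.linalg.norm(e[0]),yaw
def down(jaw):  # tool pointing down, jaws opening along world angle jaw
    return (R.from_euler('z',jaw)*R.from_rotvec([np.pi,0,0])).as_rotvec()
E
cat > m.py <<'E'
from h import *
f=np.load("top0.npz"); p,d=f["p"],f["d"]; c=manip.camera_params("top")
W=world(c,d); z=W[...,2]
print("bench z",np.median(z[240:330,150:400][(d[240:330,150:400]>0)]))
seeds=dict(b1=(211,162),b2=(212,220),b3=(336,222),h1=(208,288),h2=(340,288),cup=(334,165),fl=(274,161),pin=(270,228))
for n,(u,v) in seeds.items():
    top={'cup':.030,'fl':.008,'pin':.045}.get(n,.030)
    m=np.zeros(z.shape,bool); s=np.s_[v-32:v+33,u-32:u+33]
    m[s]=(z[s]>(.5*top if top>.01 else .004))
    k,l=cv2.connectedComponents(m.astype(np.uint8)); lab=np.bincount(l[v-8:v+9,u-8:u+9][m[v-8:v+9,u-8:u+9]]).argmax()
    m=l==lab
    print(n,m.sum(),"z",np.round(np.percentile(z[m],[10,50,90]),4),*[np.round(x,4) for x in rect(c,m,top)])
hsv=cv2.cvtColor(p,cv2.COLOR_RGB2HSV)
m=np.zeros(z.shape,bool); m[195:310,400:475]=hsv[195:310,400:475,1]<60
m=cv2.morphologyEx(m.astype(np.uint8),cv2.MORPH_CLOSE,np.ones((5,5)))
print("plate",m.sum(),np.median(z[m>0]),*[np.round(x,4) for x in rect(c,m,.006)])
E
python3 m.py
```

```text
bench z -0.0006499273942475181
b1 890 z [0.0265 0.0291 0.0314] [0.6657 0.1204] 0.0839 0.0413 0.2775
b2 922 z [0.0267 0.0292 0.0316] [0.5557 0.1137] 0.0815 0.0408 0.3173
b3 944 z [0.0263 0.029  0.0312] [ 0.5538 -0.1169] 0.0823 0.0413 0.3045
h1 476 z [0.0267 0.0293 0.0317] [0.4294 0.1199] 0.0413 0.0401 -1.4005
h2 492 z [0.0264 0.0289 0.031 ] [ 0.4294 -0.123 ] 0.0412 0.04 1.4796
cup 205 z [0.0189 0.0278 0.0306] [ 0.6649 -0.1161] 0.0411 0.0381 -0.0123
fl 843 z [0.0053 0.0079 0.0252] [ 6.755e-01 -5.000e-04] 0.0644 0.0641 1.5684
pin 51 z [0.0361 0.0435 0.0455] [0.5431 0.0069] 0.0149 0.0111 0.0031
plate 3000 0.004932222753567639 [ 0.5    -0.3134] 0.1801 0.0617 0.2095
```

The sizes and heights all match the given ones, so I'll start with the first block and look before going on.

```bash
cat > pp.py <<'E'
from h import *
PC=np.array([.5,-.3134]); PY=.2095; ax=np.array([np.cos(PY),np.sin(PY)])
def pose(xy,z,jaw):
    c=[(np.abs(q-np.array(manip.read_state()["joint_pos"])).max(),j) for j in (jaw,jaw+np.pi) if (q:=manip.ik([*xy,z],down(j))) is not None]
    return down(min(c)[1])
def pick(xy,jaw,zg,squeeze,opening=.07):
    manip.move_pose([*xy,.15],pose(xy,.15,jaw)); manip.gripper_to(opening)
    manip.move_linear([*xy,.06],feed=.2); hit=manip.move_linear([*xy,zg],feed=.08,contact_N=12)
    manip.gripper_to(.02,squeeze); s=manip.read_state()
    print("pick hit",hit,"z",s["position"][2],"opening",s["opening"])
    manip.move_linear([*xy,.18],feed=.2); print("held",manip.read_state()["opening"])
def place(xy,jaw,zp,release=.06):
    manip.move_pose([*xy,.18],pose(xy,.18,jaw))
    manip.move_linear([*xy,zp+.03],feed=.2); manip.move_linear([*xy,zp+.003],feed=.06)
    hit=manip.move_linear([*xy,zp-.003],feed=.02,contact_N=5)
    s=manip.read_state(); print("place hit",hit,"z err",s["position"][2]-zp,"t",s["time_s"])
    manip.gripper_to(release); manip.move_linear([*xy,.18],feed=.2)
def look(name,back=0.09):
    """wrist picture saved, returned with its camera"""
    c=manip.camera_params("wrist"); p,d=manip.capture("wrist"); cv2.imwrite(f"pics/{name}.png",p[...,::-1]); np.savez(name+".npz",p=p,d=d,**c); return c,p,d
E
python3 - <<'E'
from pp import *
pick([.5538,-.1169],.3045+np.pi/2,.020,50)
place(PC-.042*ax,PY+np.pi/2,.026)
look("w1"); s=manip.read_state();print(s["time_s"])
E
```

```text
pick hit False z 0.020637002102644884 opening 0.038963525348952865
held 0.039084524879485424
place hit True z err 0.0006261935186202272 t 7.6333
8.9417
```

View pics/w1.png

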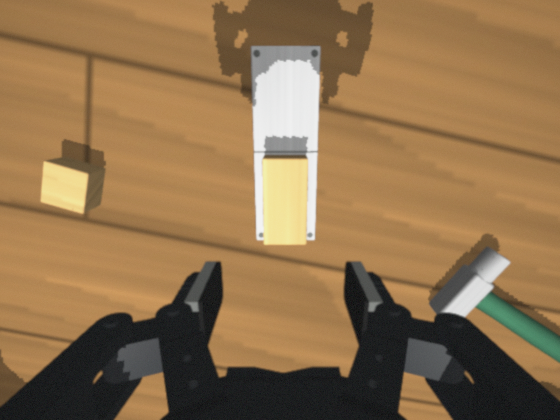

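The first block lies centred and parallel on the plate (columns 263–308, rows 156–244). Its end is just short of the scribed line at row 152. I'll measure that, then lay the second block.

```bash
cat > chk.py <<'E'
from pp import *
def pf(P): d=np.asarray(P)[...,:2]-PC; return np.round(np.stack([d@ax,d@[-ax[1],ax[0]]],-1)*1000,1)
E
python3 - <<'E'
from chk import *
f=np.load("w1.npz"); c={k:f[k] for k in f}
print("line mid",pf(on_plane(c,[[252,152],[318,152]],.006)),"block top corners",pf(on_plane(c,[[263,157],[308,157],[263,244],[308,244]],.036)))
print("plate corners",pf(on_plane(c,[[250,46],[321,46],[256,240],[315,240]],.006)))
pick([.5557,.1137],.3173+np.pi/2,.020,50)
place(PC+.042*ax,PY+np.pi/2,.026)
c,p,d=look("w2"); print(manip.read_state()["time_s"])
E
```

```text
line mid [[  0.2  29.6]
 [  0.1 -32.4]] block top corners [[ -0.6  17.4]
 [ -0.7 -20.8]
 [-80.6  19. ]
 [-80.6 -22.6]]
plate corners [[ 89.9  28.7]
 [ 89.8 -32.1]
 [-89.   28.3]
 [-89.  -32.2]]
pick hit False z 0.020605171665577217 opening 0.03928109797544802
held 0.03905639460866522
place hit True z err 0.000610143435330987 t 16.5917
17.9
```

View pics/w2.png

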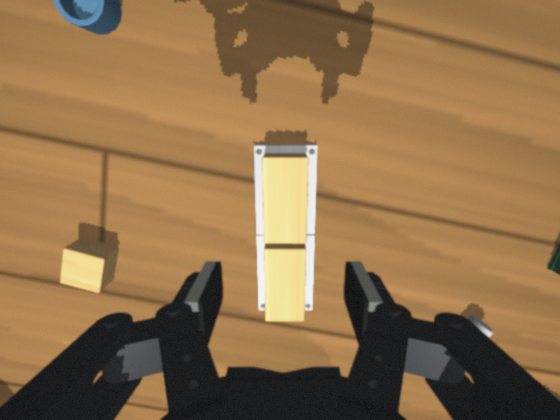

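Both blocks lie in line, with a small joint at rows 243–247. Next is the third block.

```bash
python3 - <<'E'
from chk import *
f=np.load("w2.npz"); c={k:f[k] for k in f}
print("far,joint far,joint near,near",pf(on_plane(c,[[285,157],[285,243],[285,248],[285,321]],.036)))
pick([.6657,.1204],.2775+np.pi/2,.020,50)
place(PC,PY+np.pi/2,.056)
look("w3"); print(manip.read_state()["time_s"])
E
```

```text
far,joint far,joint near,near [[ 83.2  -1.2]
 [  4.3  -1.3]
 [ -0.8  -1.3]
 [-80.7  -1.4]]
pick hit False z 0.020756070431115978 opening 0.0392529870297003
held 0.03900017882050237
place hit True z err 0.0007440547919871643 t 25.5417
26.7
```

View pics/w3.png

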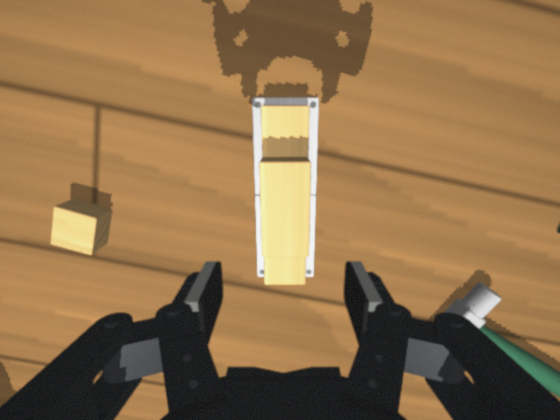

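The top block lies along the pair, with its far end at about row 161 and its near end at about row 257. I'll measure its centre, then set the cup there.

```bash
python3 - <<'E'
from chk import *
f=np.load("w3.npz"); c={k:f[k] for k in f}
T=pf(on_plane(c,[[261,161],[310,161],[261,257],[309,257]],.066)); print("top block",T)
mid=T.mean(0)/1000; mid=np.where(np.abs(mid)<.008,mid,0); xy=PC+mid[0]*ax+mid[1]*np.array([-ax[1],ax[0]])
print("cup to",xy)
pick([.6649,-.1161],PY+np.pi/2,.022,25)
place(xy,PY+np.pi/2,.088)
look("w4"); print(manip.read_state()["time_s"])
E
```

```text
top block [[ 42.2  17. ]
 [ 42.2 -20.1]
 [-37.6  18.7]
 [-37.6 -21.3]]
cup to [ 0.50254607 -0.31431551]
pick hit False z 0.022747238841116638 opening 0.03988076386578767
held 0.03938408796181551
place hit True z err 0.0006891814501439331 t 32.85
33.85
```

View pics/w4.png

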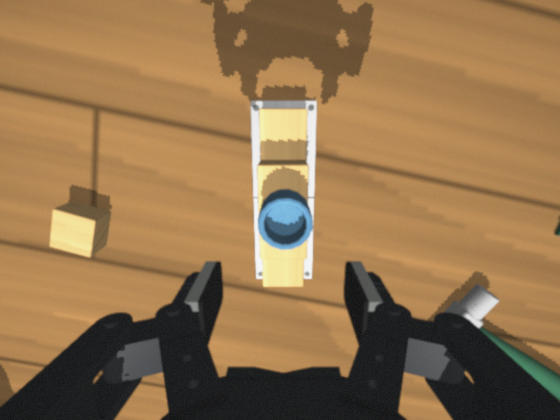

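The cup stands upright on the top block, with its rim centred at about (285,219). I'll move clear and check everything from the top camera.

```bash
python3 - <<'E'
from chk import *
f=np.load("w4.npz"); c={k:f[k] for k in f}
print("cup rim wrist",pf(on_plane(c,[[285,219]],.096)),"top block ends",pf(on_plane(c,[[285,164]],.066)))
manip.movej([-.3,.527,1.433,0,1.181,-.178])
p,d=manip.capture("top"); c=manip.camera_params("top"); cv2.imwrite("pics/t2.png",cv2.resize(p[180:320,180:500,::-1],None,fx=2,fy=2)); 
W=world(c,d); z=W[...,2]; s=np.zeros(z.shape,bool); s[180:320,390:490]=1
for lo,hi,h in ((.083,.11,.096),(.052,.11,.066),(.022,.11,.036)):
    m=s&(z>lo)&(z<hi); print(h,m.sum(),np.median(z[m]) if m.any() else 0,*[np.round(x,4) for x in (r:=rect(c,m,h))],pf(r[0]))
st=manip.read_state(); print(st["time_s"],st["position"])
E
```

```text
File "<stdin>", line 8
SyntaxError: assignment expression cannot be used in a comprehension iterable expression
```

```bash
python3 - <<'E'
from chk import *
f=np.load("w4.npz"); c={k:f[k] for k in f}
print("cup rim wrist",pf(on_plane(c,[[285,219]],.096)),"top block far end",pf(on_plane(c,[[285,164]],.066)))
manip.movej([.15,.527,1.433,0,1.181,-.178])
p,d=manip.capture("top"); c=manip.camera_params("top"); cv2.imwrite("pics/t2.png",cv2.resize(p[140:320,150:500,::-1],None,fx=2,fy=2)); 
W=world(c,d); z=W[...,2]; s=np.zeros(z.shape,bool); s[180:320,390:490]=1
for lo,h in ((.083,.096),(.052,.066),(.022,.036)):
    m=s&(z>lo)&(z<.11); r=rect(c,m,h)
    print(h,m.sum(),np.median(z[m]),*[np.round(x,4) for x in r],pf(r[0]))
st=manip.read_state(); print(st["time_s"],st["position"])
E
```

```text
cup rim wrist [[ 8.3 -2.8]] top block far end [[42.3 -2.9]]
0.096 237 0.09389461510411745 [ 0.5032 -0.3123] 0.0406 0.0378 -0.8088 [3.3 0.5]
0.066 1116 0.06674402147101521 [ 0.5022 -0.3167] 0.0795 0.0549 0.2428 [ 1.5 -3.7]
0.036 2357 0.04297817387543834 [ 0.5021 -0.3219] 0.1645 0.0663 0.2071 [ 0.3 -8.7]
35.8083 [0.59188125 0.2003644  0.24827329]
```

View pics/t2.png

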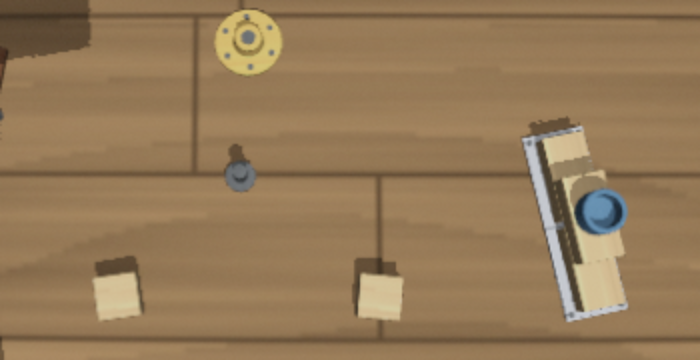

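The two views disagree on the cup's position along the block: 8.3 mm by eye in the wrist view against 3.3 mm in the top view. I'll check this with wrist depth before handing in.

```bash
python3 - <<'E'
from chk import *
f=np.load("w4.npz"); c={k:f[k] for k in f}
W=world(c,c["d"]); z=W[...,2]; s=np.zeros(z.shape,bool); s[90:290,240:330]=1
hsv=cv2.cvtColor(c["p"],cv2.COLOR_RGB2HSV); blue=(hsv[...,0]>95)&(hsv[...,0]<125)&(hsv[...,1]>110)
m=s&blue&(z>.09)&(z<.102)
def box(m):
    q=pf(W[m]); lo,hi=np.percentile(q,[1,99],0); return lo,hi,(lo+hi)/2
print("rim",m.sum(),np.median(z[m]),*box(m))
v,u=np.nonzero(m); print("px",u.min(),u.max(),v.min(),v.max())
t=s&~blue&(z>.061)&(z<.071); print("top block",np.median(z[t]),*box(t))
E
```

```text
rim 832 0.09487638124691926 [-13.  -20.4] [23.1 15. ] [ 5.05 -2.7 ]
px 259 310 197 247
top block 0.06511173837573211 [-37.6  -20.26] [41.5 18.8] [ 1.95 -0.73]
```

The wrist depth puts the cup at +5 mm and the top block at +2 mm, so the offset is about 3 mm and within the 10 mm limit.

```bash
python3 -c "
from cell import manip
manip.job_done(); print(manip.read_state()['time_s'])"
```

```text
the job is handed in; nothing more can be done
the job is handed in; nothing more can be done
```

The pier is built and the job is handed in at about 36 s on the robot's clock; no verdict is reported. Two full-length blocks lie end to end on the plate, the third bridges their joint, and the cup stands mouth up on top. The arm was parked clear before handing in.

My last checks, as x, y in the plate's frame:

| Item | Measured | Limit |
|---|---|---|
| Lower block centres, x | about −41 and +44 mm, about 85 mm apart (5 mm joint) | 42 ± 12 mm each, under 96 mm apart |
| Lower blocks, y | about −1 mm | within 10 mm |
| Top block centre | (+2, −1) mm | within 10 mm of the middle |
| Cup, wrist depth | (+5, −3) mm, about 3–4 mm from the top block's centre | within 10 mm of the block's centre |
| Cup, top camera | (+3, +0.5) mm | as above |

**Disagreements:**
- My first by-eye reading of the cup in the wrist view gave +8 mm along x. The wrist depth and the top camera put it at +5 and +3 mm, so I discounted it.
- The top camera's rectangles for the block layers came out too wide (55 and 66 mm against 40 mm). They took in the cup and the upper tiers, so I disregarded their sideways offsets.

**Other pieces:** the half blocks, flange and pin look unmoved in the last top picture. I did not remeasure them.

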